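# Cock the spring-hammer tester and load a specimen

## Task

Get the little spring-hammer tester ready for a shot: draw its hammer arm back by the black handle until the catch clicks in behind the arm's pin, without ramming the arm into the buffer behind the catch, then ease the arm back until the catch carries it and let go without it ever snapping forward. Then set the largest of the three round mounted specimens standing on the bench to its left flat in the round seat where the hammer head was resting, leaving the arm cocked and everything else where it lies.

Things in the scene. Friction and masses are not known exactly. Their poses are not given: they have to be found in the camera images.
- tester: spring-hammer tester fixed to the bench: grey bed plate 225 x 200 x 12 mm, origin at the centre of its underside, x to its far side, y to its left, z up. Far right corner: hinge pillar with a steel arm that swings level; far left corner: specimen seat; near right: the catch on an aluminium sector strip. Only the handle stands higher than 66 mm above the bench
- hinge (a point): the vertical hinge axis of the hammer arm, 58 mm above the bench; at (75, -58) mm in the bed's frame
- handle (a point): middle of the arm's upright round black handle, 16 mm diameter, from 48 to 100 mm above the bench (this point at 74 mm), 120 mm from the hinge axis. Below it is the steel hammer head, 26 x 24 mm, from 26 to 48 mm above the bench; the steel bar of the arm, 14 mm wide, is 36 to 48 mm above the bench
- hammer_arm (a joint): angle of the arm, rad: 0 at rest, pointing along the bed's +y from the hinge; grows as it is drawn back, counter-clockwise from above, the handle coming along an arc towards the robot. A spring pulls it to 0: about 3 N at the handle at rest, 8 N near the catch. The catch is clamped anywhere on its sector, so the angle at which it holds is unknown beforehand: from 1.11 to 1.33 rad
- sear (a joint): angle, rad, of the catch: a hair-trigger hook below the arm, 20 to 31 mm above the bench, with a ramped nose. 0 is home. Over the last 20 mm before hooking the pin pushes it aside (to about 0.15, adding up to 3 N at the handle); then it springs home behind the pin and stays at 0 while it holds the arm. A light push of 2 to 4 N sideways on it fires the arm
- buffer (a joint): compression in m (0 free, 0.007 bottomed) of the rubber-tipped spring plunger behind the catch. The drawn pin meets it 2.5 mm beyond the hooked position (2 mm at the handle); it is stiff, and each mm at the handle then adds about 4 N. More than 0.0045 damages it
- seat (a point): centre of the floor of the round specimen seat: a steel plate 72 x 72 mm whose upper side is 22 mm above the bench, with a recess 48 mm wide and 5 mm deep, floor at 17 mm above the bench. The hammer head stands over it while the arm is at rest
- specimen_big: the largest mounted specimen: a black resin disc 40 mm in diameter, 20 mm tall, 45 g, origin at the centre of its underside; stands on the bench left of the tester
- specimen_a: a smaller round mounted specimen, 30 mm in diameter, 18 mm tall, origin at the centre of its underside; a bystander
- specimen_b: another smaller round mounted specimen, 30 mm in diameter, 19 mm tall, origin at the centre of its underside; a bystander
- loupe: folding pocket loupe lying on the bench, 34 x 77 x 13 mm; a bystander
- screwdriver: screwdriver lying on the bench, 181 mm long, 23 mm thick; a bystander
- catch_pin (a point): middle of the downward steel pin at the arm's tip, 8 mm diameter, from 18 to 40 mm above the bench, 150 mm from the hinge axis; the part that the catch holds

How it is judged:
On the way, in this order (a step that is already met when the one before it is completed fails the run):
1. the arm hangs on the catch, let go and still: arm beyond 1.0 rad, catch fully home (value of joint hammer_arm above 1 rad and value of joint sear below 0.04 rad and value of joint buffer below 0.001 m and velocity of joint hammer_arm between -0.05 and 0.05 rad/s and contact force between the fingers and tester below 0.2 N), for 0.2 s.
2. the large specimen sits in the seat (horizontal distance between specimen_big and seat below 0.006 m and z of specimen_big in the frame of seat between -0.0025 and 0.0025 m), for 0.2 s.
At the end, for the whole second after the job is handed in: The arm hangs still on the catch beyond 1.0 rad with the catch fully home (below 0.04 rad); the largest specimen stands upright (within 0.1 rad) and still on the floor of the seat recess (height within 2.5 mm, centre within 6 mm) (all of step 2 and value of joint hammer_arm above 1 rad and value of joint sear below 0.04 rad and velocity of joint hammer_arm between -0.05 and 0.05 rad/s and angle between specimen_big's own z axis and vertical below 0.1 rad and linear speed of specimen_big below 0.01 m/s); the robot touches nothing.
It fails at once if the arm snaps forward (faster than 3 rad/s towards rest): fired, or dropped onto the catch (velocity of joint hammer_arm below -3 rad/s).
It fails at once if the buffer is rammed (compressed beyond 4.5 mm) (value of joint buffer above 0.0045 m).
It fails at once if another specimen, the loupe or the screwdriver is moved by more than 30 mm (distance of any of specimen_a, specimen_b, loupe, screwdriver from where it was at the start of the episode above 0.03 m).
It also fails if it takes over 72 s, if anything falls off the work surface, if the arm or the gripper's body presses on something with over 40 N, if the wrist force passes 120 N, or if a joint passes its speed limit or range.

## Robot

A 6-joint arm with a two-finger parallel gripper is mounted at the origin on a cart in front of the work surface, level with it; the furniture and walls round the work are solid. World frame = base frame: x ahead of the robot, y to its left, z up, the work surface at z = 0. Lengths are in m, angles in rad, forces in N, time in s.
With the tool pointing down it reaches from about 0.325 to 1 m from the base axis. Payload 5.1 kg.
Tool frame: the origin (TCP) lies at the very end of the fingers, on their centre line; the grasp point (between the pads) lies 19 mm behind it (arm.grip_point_offset is the distance from the TCP to the grasp point, in m); z points along the fingers, y is the line along which they close (so a half turn about z gives the same grasp; the last joint's range is limited). The gripper opens to 85 mm and grips with 20 to 120 N. Pads are 22 mm wide; open, the fingers measure 114 mm over their backs; the gripper's body (76 mm by 85 mm) begins 54 mm behind the grasp point. The pads swing forward as they close: fully open they stand 13 mm farther back than shut.
Start: joints at [-1.336, 0.124, 1.65, -0, 1.367, -0.083], TCP at [0.203, -0.617, 0.231] pointing down, gripper open.
Joint ranges: [-2.61, 2.61], [-1.02, 2.33], [0.03, 2.71], [-1.35, 4.49], [0.32, 2.68], [-2.91, 2.91]. Speed limits (rad/s): [2.57, 2.57, 3.14, 3.14, 3.14, 3.14].

## Interface

Orientations are given as a rotation vector (axis times angle).
In Python, from workcell import telemetry, grab_frame, close_job, silhouettes, landmark_of, arm gives the robot as it stands.
- The arm moves only by the tool jog_arm, never from a script. Its argument "increments" is a list of rows, each an object with "xyz": the shift along the tool's x, y, z in units of 50 mm (1.0 is 50 mm), a list of three; "roll": the turn about the tool's z in units of 10 degrees (1.0 is 10 degrees); "hand": the closure in counts, from 0 (fully open) to 255 (shut). A call has 1 to 12 rows; each row is the pose to reach, as a shift and turn from the pose commanded when the call began, along the tool's axes at that moment; what a row does not reach only later rows make up. A row lasts 1/8 s, in which the tool goes at most 62.5 mm and 10.7 degrees, less where a joint would pass 70% of its speed; a pose out of reach is approached as far as the arm can. A call with a gripper value outside its range is refused whole. The fingers move at their own pace and stop on an object; "newtons" is the grip in N (left out, the last holds). Time passes only in rows, so rows that repeat a pose let the fingers close. It gives the time, the measured TCP pose, the force, the opening and the grip force at its end, in the units of the state.
- telemetry.get_state(): the state, without advancing time (a new reading comes with each control period).
- grab_frame(name): name is "side" or "top"; returns a dict with "color" (420x560x3 uint8, red, green, blue), "K" (3x3 intrinsics, pixels), "eye" and "rotation" of the camera in the world. Camera axes: x right, y down, z forward; pixel columns grow to the right and rows downward; lengths in m; the calibration is good to about 2 mm. A picture is of the moment at which its call begins. There is no depth.
- close_job(): hands the job in; it is judged then, once.
Trained networks look in a picture, given as the dict that the camera call returned (one of the last four; its "shot" number tells which), for a name from the list of things; names that differ only in an ending like _2 or _b are one class to them, and where a whole thing is asked for, a point or a joint stands for the part that bears it (a point fixed in the world has none). Each returns a list of dicts, best first, with "score" (0 to 1); they miss things now and then, are a little off and sometimes report something else, mostly with a low value. They report only what shows in the picture. A call takes as long as a camera call.
- silhouettes(target, picture): "region" (420x560 bool, what is visible of it).
- landmark_of(target, picture): "location" ([x, y, z] in m, in world coordinates, good to about 4 mm: a listed point, or the origin of a listed thing).
The state is a dict: "time_s": time; "qpos": joint angles; "qvel": joint speeds; "tau": joint torques, N m; "eef_pos": TCP position; "orientation": TCP orientation; "force": force on the tool from outside, world axes, zero at the start; "ft_torque": the same for the moment, N m; "grip_width": opening from 0.0 (shut) to 1.0 (fully open); "grasp_force": force on a finger pad.
Only numpy, scipy, OpenCV 4.12 (cv2) and the standard library are available. Lean on these libraries where they do the work, as an engineer would, in place of code of your own. Each camera call takes 0.05 s, during which the arm holds its last target. There are 200 camera calls.

## Working session

There is one attempt and no reset: what is moved stays moved. The work goes in short steps, Python scripts to look and compute and a tool call to move; the robot and the scene stay as the last step left them, time stands still between calls to the robot, and variables do not carry over. Pictures are saved under pics/ and viewed, at most 10 in all, crops included, and the job is handed in when it is done.

Besides the shell and the picture viewer there is one more tool, called after "Emit:" as name(argument=value, ...), one argument or row to a line, values as JSON. jog_arm: Moves the arm, as the interface text tells. Its arguments: {"type":"object","properties":{"increments":{"type":"array","items":{"type":"object","properties":{"xyz":{"type":"array","items":{"type":"number"}},"roll":{"type":"number"},"hand":{"type":"number"}}}},"newtons":{"type":"number"}},"required":["increments"]}

```bash
ls; mkdir -p pics; cat > h.py <<'E'
import numpy as np,cv2
from workcell import telemetry, grab_frame, close_job, silhouettes, landmark_of, arm
def save(f,n): cv2.imwrite('pics/'+n+'.png',f['color'][:,:,::-1])
def proj(f,p):
    c=np.array(f['rotation']).T@(np.array(p)-f['eye']); q=f['K']@c; return q[:2]/q[2]
def ray(f,uv):
    d=np.array(f['rotation'])@np.linalg.inv(f['K'])@[uv[0],uv[1],1]; return np.array(f['eye']),d/np.linalg.norm(d)
def atz(f,uv,z):
    e,d=ray(f,uv); return e+d*(z-e[2])/d[2]
E
python3 - <<'E'
from h import *
np.set_printoptions(precision=4,suppress=True)
s=telemetry.get_state();print({k:s[k] for k in('time_s','eef_pos','orientation','force','grip_width')})
F=[grab_frame('side'),grab_frame('top')]
cv2.imwrite('pics/a.png',F[0]['color'][:,:,::-1]);cv2.imwrite('pics/b.png',F[1]['color'][:,:,::-1])
for f in F:
    print(f['eye'],np.array(f['rotation']).tolist(),f['K'][0][0])
    for n in ['tester','hinge','handle','seat','catch_pin','specimen_big','specimen_a','loupe','screwdriver','sear']:
        try:
            for r in landmark_of(n,f)[:4]: print(n,r['score'],np.array(r['location']))
        except Exception as e: print(n,e)
E
```

```text
pics
{'time_s': 0.0, 'eef_pos': array([ 0.203 , -0.6169,  0.2301]), 'orientation': array([-3.1   , -0.4968,  0.0002]), 'force': array([-0.4752,  0.1973,  0.4746]), 'grip_width': 0.9992943749386978}
[ 0.5291 -0.8545  0.5772] [-2.1052676045399465, 0.012083234920901905, -0.015443996961447621] 449.69282425939724
tester 0.79 [ 0.5882 -0.0887  0.0017]
hinge 0.85 [ 0.6725 -0.1306  0.0588]
handle 0.87 [ 0.6547 -0.0136  0.0771]
handle 0.58 [ 0.6053  0.1113 -0.0008]
catch_pin 0.96 [0.6519 0.014  0.0273]
specimen_big 0.56 [0.4031 0.2077 0.0009]
specimen_big 0.24 [ 0.6506 -0.0155  0.0175]
specimen_a 0.67 [ 0.4093  0.2869 -0.0015]
specimen_a 0.66 [0.4185 0.1159 0.0022]
screwdriver 0.71 [ 0.4245 -0.3336 -0.0049]
screwdriver 0.39 [ 0.6026  0.1125 -0.0022]
sear it knows: catch_pin, handle, hinge, loupe, screwdriver, seat, specimen, specimen_big, tester
[ 0.3569 -0.0177  0.9937] [-1.9758045080069706, 2.2470013562936244, -0.23225695029052262] 409.6430073268074
tester 0.67 [ 0.5917 -0.0903  0.005 ]
hinge 0.71 [ 0.6716 -0.136   0.0599]
handle 0.94 [ 0.6526 -0.0124  0.0778]
seat 0.98 [ 0.6526 -0.0093  0.0168]
catch_pin 0.94 [0.6438 0.016  0.0252]
specimen_big 0.58 [ 0.4028  0.2066 -0.0048]
specimen_big 0.49 [ 0.4161  0.1204 -0.005 ]
specimen_a 0.57 [0.4116 0.2886 0.0008]
specimen_a 0.5 [ 0.4194  0.119  -0.0061]
loupe 0.69 [ 0.606   0.116  -0.0041]
screwdriver 0.69 [ 0.4238 -0.3358 -0.0033]
sear it knows: catch_pin, handle, hinge, loupe, screwdriver, seat, specimen, specimen_big, tester
```

View pics/a.png

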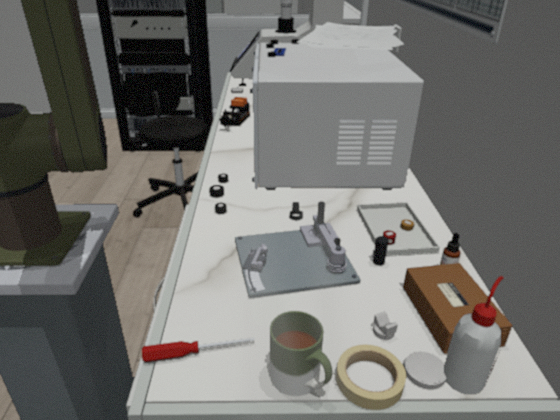

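View pics/b.png

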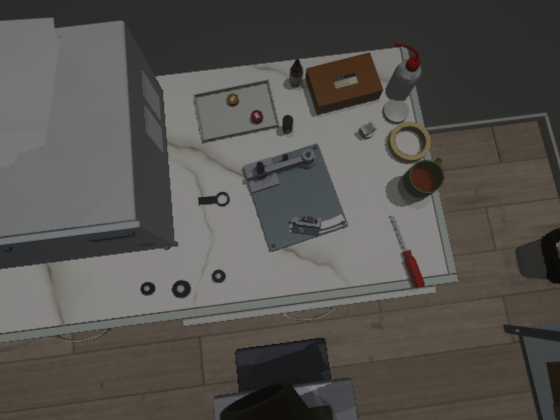

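The side view shows the tester around (295,260) and the specimens at (223,178), (217,190) and (221,208). The top view shows the hinge at (308,157), the handle at (261,168), the catch near (308,225), and the specimens at (148,289), (181,289) and (218,276). The middle specimen is the largest.

```bash
sed -i "s/np.array(f\['rotation'\])/RM(f)/g" h.py; cat >> h.py <<'E'
from scipy.spatial.transform import Rotation as Ro
def RM(f): return Ro.from_rotvec(f['rotation']).as_matrix()
def tri(rs):
    A=0;b=0
    for e,d in rs:
        P=np.eye(3)-np.outer(d,d);A=A+P;b=b+P@e
    x=np.linalg.solve(A,b); return x,[np.linalg.norm((np.eye(3)-np.outer(d,d))@(x-e)) for e,d in rs]
E
python3 - <<'E'
from h import *
np.set_printoptions(precision=4,suppress=True)
F=[grab_frame('side'),grab_frame('top')]
R=[]
for f in F:
    for r in silhouettes('specimen_big',f)[:3]:
        ys,xs=np.nonzero(r['region']);c=np.array([xs.mean(),ys.mean()]);print('big',r['score'],c,len(xs),atz(f,c,.01))
    for r in silhouettes('loupe',f)[:1]:
        ys,xs=np.nonzero(r['region']);print('loupe',r['score'],xs.mean(),ys.mean())
# microwave corner bottom
print('mw',atz(F[0],(258,187),0),atz(F[0],(403,183),0),atz(F[1],(173,247),0.0))
# bed overlay from landmark fit
hg=np.array([.672,-.1333]);
psi=.153
c=hg-np.array([[np.cos(psi),-np.sin(psi)],[np.sin(psi),np.cos(psi)]])@[.075,-.058]
print('c',c)
M=lambda x,y,z:np.r_[c+np.array([[np.cos(psi),-np.sin(psi)],[np.sin(psi),np.cos(psi)]])@[x,y],z]
outs=[]
for f,(x0,y0) in zip(F,[(225,195),(235,135)]):
    im=cv2.resize(f['color'][y0:y0+110,x0:x0+140,::-1],None,fx=5.6,fy=5.4,interpolation=cv2.INTER_CUBIC)
    g=lambda p:tuple(int(v) for v in (proj(f,p)-[x0,y0]+.5)*[5.6,5.4])
    cs=[g(M(a*.1125,b*.1,.012)) for a,b in((1,1),(1,-1),(-1,-1),(-1,1))]
    for i in range(4): cv2.line(im,cs[i],cs[(i+1)%4],(0,255,0),1)
    for p in(M(.075,-.058,.058),M(.075,.062,.048),M(.075,.062,.100)): cv2.circle(im,g(p),4,(0,0,255),1)
    for t in(1.11,1.33):
        cv2.circle(im,g(M(.075-.15*np.sin(t),-.058+.15*np.cos(t),.031)),4,(255,0,255),1)
    outs.append(im)
for i,o in enumerate(outs): cv2.imwrite(f'pics/c{i}.png',o)
E
```

```text
big 0.66 [217.0556 191.1111] 180 [0.4014 0.2092 0.01  ]
loupe 0.7 295.8032786885246 212.62295081967213
loupe 0.73 206.49640287769785 200.0863309352518
mw [0.5102 0.2517 0.    ] [0.9199 0.2748 0.    ] [0.5029 0.2193 0.    ]
c [ 0.589  -0.0874]
```

View pics/c0.png

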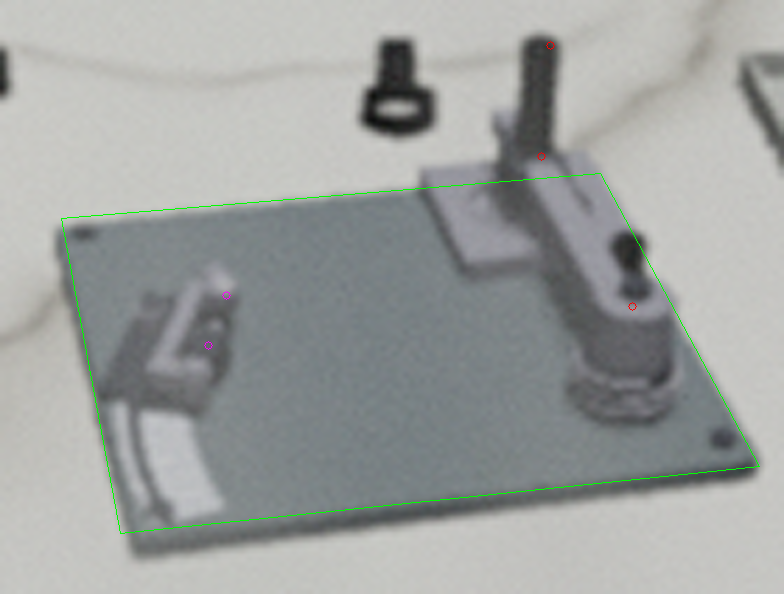

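View pics/c1.png

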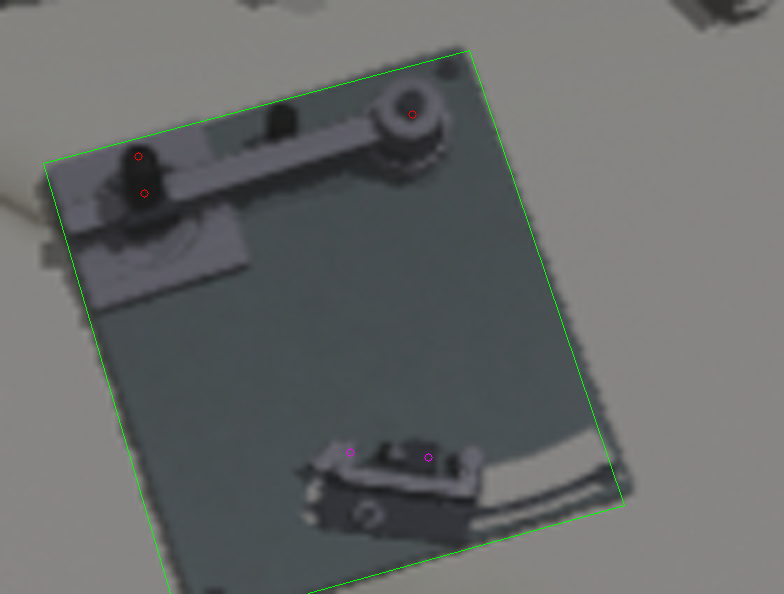

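The side crop shows the handle top at (540,42) and plate corners at (133,536) and (757,467). The top crop shows the handle top at (140,155) and plate corners at (470,50) and (626,500). The catch sits near the middle to far end of its range. I'll triangulate the handle and fit the bed pose.

```bash
python3 - <<'E'
from h import *
from scipy.optimize import least_squares
np.set_printoptions(precision=4,suppress=True)
F=[grab_frame('side'),grab_frame('top')]
off=[(225,195),(235,135)]
px=lambda i,u,v:np.array([off[i][0]+u/5.6-.5,off[i][1]+v/5.4-.5])
print('handle top',tri([ray(F[0],px(0,540,42)),ray(F[1],px(1,140,153))]))
print('hinge top(knob ring)',tri([ray(F[0],px(0,638,285)),ray(F[1],px(1,411,103))]))
obs=[(0,(133,540),(-.1125,-.1,.006)),(0,(757,469),(.1125,-.1,.010)),(0,(59,232),(-.1125,.1,.010)),(0,(540,42),(.075,.062,.1)),
(1,(470,48),(.1125,-.1,.012)),(1,(630,497),(-.1125,-.1,.012)),(1,(44,172),(.1125,.1,.012)),(1,(140,153),(.075,.062,.1))]
def res(p):
    c,s=np.cos(p[2]),np.sin(p[2]);o=[]
    for i,uv,q in obs:
        w=[p[0]+c*q[0]-s*q[1],p[1]+s*q[0]+c*q[1],q[2]]
        o+=list(proj(F[i],w)-px(i,*uv))
    return o
r=least_squares(res,[.589,-.087,.153]);p=r.x;print(p);print(np.reshape(r.fun,(-1,2)))
c,s=np.cos(p[2]),np.sin(p[2])
for q in((.075,-.058),(.075,.062)):print(p[0]+c*q[0]-s*q[1],p[1]+s*q[0]+c*q[1])
print('catch guess', [atz(F[1],px(1,470,460),.026)])
E
```

```text
handle top (array([ 0.6517, -0.0154,  0.103 ]), [np.float64(0.002359582237958725), np.float64(0.0023595822379586305)])
hinge top(knob ring) (array([ 0.6739, -0.1322,  0.0668]), [np.float64(0.00045863641540794774), np.float64(0.0004586364154077927)])
[ 0.5891 -0.0881  0.1713]
[[-1.1138  2.0077]
 [ 1.0334 -0.1523]
 [-0.1898 -0.9383]
 [ 1.2049  0.6046]
 [-0.7723 -0.0411]
 [-0.0986  0.6109]
 [-0.5008 -0.6633]
 [-0.3479  1.2411]]
0.6728563220215964 -0.13242044262198513
0.6523953411685736 -0.014177691205535803
catch guess [array([ 0.5199, -0.1383,  0.026 ])]
```

```bash
cat >> h.py <<'E'
def plan(p,phi=None,ref=None):
    """shift in move units from current measured pose to TCP p, x-axis heading phi"""
    s=telemetry.get_state();R=Ro.from_rotvec(s['orientation']).as_matrix()
    h=np.arctan2(R[1,0],R[0,0]);d=R.T@(np.array(p)-s['eef_pos'])/.05
    roll=0 if phi is None else -np.degrees(phi-h)/10
    print('t',s['time_s'],'at',np.round(s['eef_pos'],4),'phi',round(h,3),'F',np.round(s['force'],2),'tilt',np.round(R[2],3),'-> xyz',np.round(d,3),'roll',round(roll,3))
E
python3 -c "
from h import *
plan([.652,-.0145,.16],1.74)"
```

```text
t 1.4 at [ 0.2031 -0.6174  0.2313] phi 0.318 F [ 0.36 -0.51 -0.29] tilt [-0.  0. -1.] -> xyz [12.297 -8.65   1.426] roll -8.149
```

Emit:
jog_arm(
  increments=[
    {"xyz": [0.6, -0.4, 0], "roll": -0.4, "hand": 100},
    {"xyz": [1.5, -1.05, 0], "roll": -1.0, "hand": 100},
    {"xyz": [2.4, -1.7, 0], "roll": -1.6, "hand": 100},
    {"xyz": [3.4, -2.4, 0], "roll": -2.3, "hand": 100},
    {"xyz": [4.4, -3.1, 0], "roll": -3.0, "hand": 100},
    {"xyz": [5.4, -3.8, 0], "roll": -3.7, "hand": 100},
    {"xyz": [6.4, -4.5, 0], "roll": -4.4, "hand": 100},
    {"xyz": [7.4, -5.2, 0], "roll": -5.1, "hand": 100},
    {"xyz": [8.4, -5.9, 0], "roll": -5.8, "hand": 100},
    {"xyz": [9.4, -6.6, 0], "roll": -6.5, "hand": 100},
    {"xyz": [10.2, -7.2, 0], "roll": -7.1, "hand": 100},
    {"xyz": [10.8, -7.6, 0], "roll": -7.5, "hand": 100},
  ],
)

```text
time_s: 2.9
eef_pos: [0.5983, -0.0856, 0.2315]
orientation: [2.153, 2.287, 0.0]
force: [0.2, -0.2, -0.5]
grip_width: 0.609
grasp_force: 0.0
```

```bash
python3 -c "
from h import *
plan([.652,-.0145,.13],1.74)"
```

```text
t 2.9 at [ 0.5983 -0.0856  0.2315] phi 1.631 F [ 0.22 -0.24 -0.46] tilt [-0.  0. -1.] -> xyz [1.355 1.158 2.029] roll -0.624
```

Emit:
jog_arm(
  increments=[
    {"xyz": [0.5, 0.45, 0.4], "roll": -0.3, "hand": 110},
    {"xyz": [1.0, 0.9, 0.9], "roll": -0.5, "hand": 110},
    {"xyz": [1.355, 1.158, 1.5], "roll": -0.62, "hand": 110},
    {"xyz": [1.355, 1.158, 2.03], "roll": -0.62, "hand": 110},
    {"xyz": [1.355, 1.158, 2.03], "roll": -0.62, "hand": 110},
  ],
)

```text
time_s: 3.52
eef_pos: [0.6494, -0.0164, 0.1267]
orientation: [-2.028, -2.393, 0.005]
force: [0.3, 0.4, 0.1]
grip_width: 0.569
grasp_force: 0.0
```

```bash
python3 - <<'E'
from h import *
plan([.652,-.0145,.060],1.74)
o=[]
for n,(x0,y0) in zip(('side','top'),[(270,150),(215,110)]):
    f=grab_frame(n); o.append(cv2.resize(f['color'][y0:y0+110,x0:x0+75,::-1],None,fx=5.3,fy=5.3,interpolation=cv2.INTER_CUBIC))
cv2.imwrite('pics/d.png',np.hstack(o))
E
```

```text
t 3.525 at [ 0.6494 -0.0164  0.1267] phi 1.736 F [0.35 0.41 0.12] tilt [ 0.002 -0.006 -1.   ] -> xyz [0.026 0.064 1.333] roll -0.026
```

View pics/d.png

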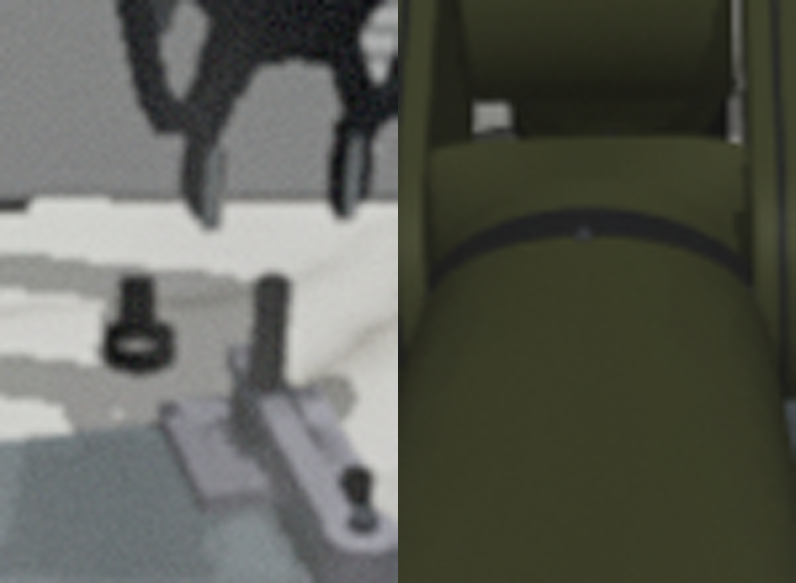

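In the side crop the handle at (270,330) lies midway between the finger tips at (205,220) and (348,205). I'll descend and grip.

Emit:
jog_arm(
  increments=[
    {"xyz": [0.03, 0.06, 0.4], "roll": 0, "hand": 110},
    {"xyz": [0.03, 0.06, 0.85], "roll": 0, "hand": 110},
    {"xyz": [0.03, 0.06, 1.2], "roll": 0, "hand": 110},
    {"xyz": [0.03, 0.06, 1.27], "roll": 0, "hand": 110},
    {"xyz": [0.03, 0.06, 1.27], "roll": 0, "hand": 150},
    {"xyz": [0.03, 0.06, 1.27], "roll": 0, "hand": 180},
    {"xyz": [0.03, 0.06, 1.27], "roll": 0, "hand": 225},
    {"xyz": [0.03, 0.06, 1.27], "roll": 0, "hand": 225},
    {"xyz": [0.03, 0.06, 1.27], "roll": 0, "hand": 225},
  ],
  newtons=25,
)

```text
time_s: 4.75
eef_pos: [0.6524, -0.0153, 0.0675]
orientation: [-2.029, -2.394, 0.005]
force: [-9.3, -2.2, 7.6]
grip_width: 0.173
grasp_force: 25.6
```

```bash
python3 -c "
from h import *
plan([.652,-.0145,.063],1.74);s=telemetry.get_state();print(s['grip_width'],s['grasp_force'])"
```

```text
t 4.75 at [ 0.6524 -0.0153  0.0675] phi 1.735 F [-9.33 -2.18  7.57] tilt [-0.    -0.004 -1.   ] -> xyz [ 0.017 -0.006  0.089] roll -0.026
0.17290308438548913 25.577621161937714
```

Emit:
jog_arm(
  increments=[
    {"xyz": [-0.03, -0.06, 0], "roll": 0, "hand": 225},
    {"xyz": [-0.033, -0.18, 0], "roll": -0.29, "hand": 225},
    {"xyz": [-0.042, -0.3, 0], "roll": -0.573, "hand": 225},
    {"xyz": [-0.057, -0.419, 0], "roll": -0.86, "hand": 225},
    {"xyz": [-0.078, -0.537, 0], "roll": -1.146, "hand": 225},
    {"xyz": [-0.105, -0.654, 0], "roll": -1.43, "hand": 225},
    {"xyz": [-0.137, -0.769, 0], "roll": -1.719, "hand": 225},
    {"xyz": [-0.219, -0.995, 0], "roll": -2.292, "hand": 225},
    {"xyz": [-0.219, -0.995, 0], "roll": -2.292, "hand": 225},
  ],
  newtons=35,
)

```text
time_s: 5.88
eef_pos: [0.6082, -0.0336, 0.0676]
orientation: [1.515, 2.748, 0.004]
force: [4.4, 3.0, -0.9]
grip_width: 0.172
grasp_force: 34.3
```

```bash
cat >> h.py <<'E'
H=np.array([.6729,-.1324])
def st():
    s=telemetry.get_state();R=Ro.from_rotvec(s['orientation']).as_matrix();p=s['eef_pos'];v=p[:2]-H
    th=np.arctan2(v[1],v[0]); u=v/np.linalg.norm(v);t=np.array([-u[1],u[0]])
    print('t',round(s['time_s'],3),'p',np.round(p,4),'arm angle',round(th-1.744,4),'r',round(np.linalg.norm(v),4),'heading err',round((np.arctan2(R[1,0],R[0,0])-th+np.pi)%(2*np.pi)-np.pi,3),'Frad',round(s['force'][:2]@u,2),'Ftan',round(s['force'][:2]@t,2),'Fz',round(s['force'][2],2),'g',round(s['grip_width'],3),round(s['grasp_force'],1))
E
python3 -c "
from h import *
st()"
```

```text
t 5.875 p [ 0.6082 -0.0336  0.0676] arm angle 0.4065 r 0.1181 heading err -0.017 Frad 0.04 Ftan -5.33 Fz -0.9 g 0.172 34.3
```

Emit:
jog_arm(
  increments=[
    {"xyz": [-0.003, -0.12, 0], "roll": -0.29, "hand": 225},
    {"xyz": [-0.012, -0.24, 0], "roll": -0.573, "hand": 225},
    {"xyz": [-0.027, -0.359, 0], "roll": -0.86, "hand": 225},
    {"xyz": [-0.048, -0.477, 0], "roll": -1.146, "hand": 225},
    {"xyz": [-0.075, -0.594, 0], "roll": -1.43, "hand": 225},
    {"xyz": [-0.107, -0.709, 0], "roll": -1.719, "hand": 225},
    {"xyz": [-0.146, -0.823, 0], "roll": -2.0, "hand": 225},
    {"xyz": [-0.189, -0.935, 0], "roll": -2.292, "hand": 225},
    {"xyz": [-0.294, -1.151, 0], "roll": -2.865, "hand": 225},
    {"xyz": [-0.294, -1.151, 0], "roll": -2.865, "hand": 225},
  ],
)

```text
time_s: 7.12
eef_pos: [0.5694, -0.0773, 0.0676]
orientation: [0.788, 3.032, 0.003]
force: [11.6, 1.2, -5.4]
grip_width: 0.175
grasp_force: 34.3
```

```bash
python3 -c "
from h import *
st()"
```

```text
t 7.125 p [ 0.5694 -0.0773  0.0676] arm angle 0.9083 r 0.1173 heading err -0.019 Frad -9.64 Ftan -6.49 Fz -5.44 g 0.175 34.3
```

Emit:
jog_arm(
  increments=[
    {"xyz": [-0.04, -0.06, 0.01], "roll": -0.15, "hand": 225},
    {"xyz": [-0.052, -0.12, 0.02], "roll": -0.29, "hand": 225},
    {"xyz": [-0.055, -0.18, 0.02], "roll": -0.43, "hand": 225},
    {"xyz": [-0.062, -0.24, 0.02], "roll": -0.573, "hand": 225},
    {"xyz": [-0.062, -0.24, 0.02], "roll": -0.573, "hand": 225},
  ],
)

```text
time_s: 7.75
eef_pos: [0.5647, -0.0875, 0.0675]
orientation: [0.636, 3.073, 0.005]
force: [2.4, 8.8, 4.7]
grip_width: 0.175
grasp_force: 35.5
```

```bash
python3 -c "
from h import *
st()"
```

```text
t 7.75 p [ 0.5647 -0.0875  0.0675] arm angle 1.0039 r 0.1171 heading err -0.015 Frad 1.14 Ftan -9.01 Fz 4.74 g 0.175 35.5
```

Emit:
jog_arm(
  increments=[
    {"xyz": [-0.001, -0.06, 0], "roll": -0.143, "hand": 225},
    {"xyz": [-0.003, -0.12, 0], "roll": -0.287, "hand": 225},
    {"xyz": [-0.003, -0.12, 0], "roll": -0.287, "hand": 225},
  ],
)

```text
time_s: 8.12
eef_pos: [0.5627, -0.0931, 0.0675]
orientation: [0.559, 3.088, 0.005]
force: [2.6, 7.8, 4.0]
grip_width: 0.173
grasp_force: 35.4
```

```bash
python3 -c "
from h import *
st()"
```

```text
t 8.125 p [ 0.5627 -0.0931  0.0675] arm angle 1.0549 r 0.117 heading err -0.015 Frad 0.17 Ftan -8.19 Fz 4.03 g 0.173 35.4
```

Emit:
jog_arm(
  increments=[
    {"xyz": [-0.001, -0.048, 0], "roll": -0.115, "hand": 225},
    {"xyz": [-0.002, -0.096, 0], "roll": -0.23, "hand": 225},
    {"xyz": [-0.002, -0.096, 0], "roll": -0.23, "hand": 225},
  ],
)

```text
time_s: 8.5
eef_pos: [0.5612, -0.0977, 0.0675]
orientation: [0.497, 3.098, 0.005]
force: [2.6, 7.8, 4.3]
grip_width: 0.177
grasp_force: 35.4
```

```bash
python3 -c "
from h import *
st()"
```

```text
t 8.5 p [ 0.5612 -0.0977  0.0675] arm angle 1.096 r 0.117 heading err -0.016 Frad -0.14 Ftan -8.18 Fz 4.3 g 0.177 35.4
```

Emit:
jog_arm(
  increments=[
    {"xyz": [0, -0.024, 0], "roll": -0.057, "hand": 225},
    {"xyz": [-0.001, -0.048, 0], "roll": -0.115, "hand": 225},
    {"xyz": [-0.001, -0.048, 0], "roll": -0.115, "hand": 225},
  ],
)

```text
time_s: 8.88
eef_pos: [0.5605, -0.1, 0.0675]
orientation: [0.466, 3.103, 0.005]
force: [2.2, 8.2, 4.1]
grip_width: 0.176
grasp_force: 35.4
```

```bash
python3 -c "
from h import *
st()"
```

```text
t 8.875 p [ 0.5605 -0.1     0.0675] arm angle 1.1166 r 0.117 heading err -0.017 Frad 0.14 Ftan -8.47 Fz 4.12 g 0.176 35.4
```

Emit:
jog_arm(
  increments=[
    {"xyz": [0, -0.024, 0], "roll": -0.057, "hand": 225},
    {"xyz": [-0.001, -0.048, 0], "roll": -0.115, "hand": 225},
    {"xyz": [-0.001, -0.048, 0], "roll": -0.115, "hand": 225},
  ],
)

```text
time_s: 9.25
eef_pos: [0.5599, -0.1022, 0.0675]
orientation: [0.434, 3.107, 0.005]
force: [3.5, 7.7, 4.3]
grip_width: 0.177
grasp_force: 35.4
```

```bash
python3 -c "
from h import *
st()"
```

```text
t 9.25 p [ 0.5599 -0.1022  0.0675] arm angle 1.1363 r 0.1169 heading err -0.017 Frad -1.39 Ftan -8.32 Fz 4.28 g 0.177 35.4
```

Emit:
jog_arm(
  increments=[
    {"xyz": [0, -0.024, 0], "roll": -0.057, "hand": 225},
    {"xyz": [-0.001, -0.048, 0], "roll": -0.115, "hand": 225},
    {"xyz": [-0.001, -0.048, 0], "roll": -0.115, "hand": 225},
  ],
)

```text
time_s: 9.62
eef_pos: [0.5595, -0.104, 0.0675]
orientation: [0.404, 3.111, 0.007]
force: [3.4, 10.3, 4.8]
grip_width: 0.171
grasp_force: 35.5
```

```bash
python3 -c "
from h import *
st()"
```

```text
t 9.625 p [ 0.5595 -0.104   0.0675] arm angle 1.1518 r 0.1169 heading err -0.013 Frad -0.79 Ftan -10.79 Fz 4.78 g 0.171 35.5
```

Emit:
jog_arm(
  increments=[
    {"xyz": [0, -0.024, 0], "roll": -0.057, "hand": 225},
    {"xyz": [-0.001, -0.036, 0], "roll": -0.086, "hand": 225},
    {"xyz": [-0.001, -0.036, 0], "roll": -0.086, "hand": 225},
  ],
)

```text
time_s: 10.0
eef_pos: [0.5593, -0.1049, 0.0675]
orientation: [0.381, 3.113, 0.009]
force: [4.9, 12.8, 5.4]
grip_width: 0.177
grasp_force: 35.6
```

```bash
python3 -c "
from h import *
st()"
```

```text
t 10.0 p [ 0.5593 -0.1049  0.0675] arm angle 1.1602 r 0.1169 heading err -0.006 Frad -1.74 Ftan -13.56 Fz 5.4 g 0.177 35.6
```

Emit:
jog_arm(
  increments=[
    {"xyz": [0, 0.024, 0], "roll": 0.057, "hand": 225},
    {"xyz": [0, 0.048, 0], "roll": 0.115, "hand": 225},
    {"xyz": [0, 0.06, 0], "roll": 0.144, "hand": 225},
    {"xyz": [0, 0.06, 0], "roll": 0.144, "hand": 225},
  ],
)

```text
time_s: 10.5
eef_pos: [0.5597, -0.1032, 0.0675]
orientation: [0.419, 3.109, 0.005]
force: [1.1, 8.7, 3.8]
grip_width: 0.177
grasp_force: 35.4
```

```bash
python3 -c "
from h import *
st()"
```

```text
t 10.5 p [ 0.5597 -0.1032  0.0675] arm angle 1.1451 r 0.1169 heading err -0.015 Frad 1.12 Ftan -8.74 Fz 3.77 g 0.177 35.4
```

Emit:
jog_arm(
  increments=[
    {"xyz": [0, 0.024, 0], "roll": 0.057, "hand": 225},
    {"xyz": [0, 0.036, 0], "roll": 0.086, "hand": 225},
    {"xyz": [0, 0.036, 0], "roll": 0.086, "hand": 225},
  ],
)

```text
time_s: 10.88
eef_pos: [0.5601, -0.1016, 0.0675]
orientation: [0.442, 3.106, 0.005]
force: [2.8, 8.5, 4.4]
grip_width: 0.175
grasp_force: 35.4
```

```bash
python3 -c "
from h import *
st()"
```

```text
t 10.875 p [ 0.5601 -0.1016  0.0675] arm angle 1.1306 r 0.1169 heading err -0.016 Frad -0.45 Ftan -8.99 Fz 4.44 g 0.175 35.4
```

Emit:
jog_arm(
  increments=[
    {"xyz": [0, 0.012, 0], "roll": 0.03, "hand": 225},
    {"xyz": [0, 0.024, 0], "roll": 0.057, "hand": 225},
    {"xyz": [0, 0.024, 0], "roll": 0.057, "hand": 225},
  ],
)

```text
time_s: 11.25
eef_pos: [0.5602, -0.1011, 0.0675]
orientation: [0.457, 3.104, 0.002]
force: [1.4, 6.0, 4.9]
grip_width: 0.175
grasp_force: 35.3
```

```bash
python3 -c "
from h import *
st()"
```

```text
t 11.25 p [ 0.5602 -0.1011  0.0675] arm angle 1.127 r 0.117 heading err -0.022 Frad 0.3 Ftan -6.17 Fz 4.9 g 0.175 35.3
```

Emit:
jog_arm(
  increments=[
    {"xyz": [0, 0.012, 0], "roll": 0.03, "hand": 225},
    {"xyz": [0, 0.024, 0], "roll": 0.057, "hand": 225},
    {"xyz": [0, 0.024, 0], "roll": 0.057, "hand": 225},
  ],
)

```text
time_s: 11.62
eef_pos: [0.5602, -0.101, 0.0675]
orientation: [0.472, 3.102, -0.001]
force: [0.2, 2.5, 5.5]
grip_width: 0.177
grasp_force: 35.4
```

```bash
python3 -c "
from h import *
st()"
```

```text
t 11.625 p [ 0.5602 -0.101   0.0675] arm angle 1.1261 r 0.1169 heading err -0.03 Frad 0.47 Ftan -2.44 Fz 5.47 g 0.177 35.4
```

It's hooked: the position stays at 1.126 rad while the force falls away. I'll ease out the remaining load and release.

Emit:
jog_arm(
  increments=[
    {"xyz": [0, 0.008, 0], "roll": 0, "hand": 225},
    {"xyz": [0, 0.014, 0], "roll": 0, "hand": 225},
    {"xyz": [0, 0.014, 0], "roll": 0, "hand": 225},
  ],
  newtons=20,
)

```text
time_s: 12.0
eef_pos: [0.5602, -0.101, 0.0675]
orientation: [0.471, 3.103, -0.003]
force: [0.3, -0.3, 5.1]
grip_width: 0.174
grasp_force: 35.4
```

```bash
python3 -c "
from h import *
st()"
```

```text
t 12.0 p [ 0.5602 -0.101   0.0675] arm angle 1.1257 r 0.117 heading err -0.03 Frad -0.4 Ftan 0.16 Fz 5.07 g 0.174 35.4
```

Emit:
jog_arm(
  increments=[
    {"xyz": [0, 0, 0], "hand": 205},
    {"xyz": [0, 0, 0], "hand": 195},
    {"xyz": [0, 0, 0], "hand": 180},
    {"xyz": [0, 0, 0], "hand": 160},
    {"xyz": [0, 0, 0], "hand": 145},
    {"xyz": [0, 0, 0], "hand": 145},
  ],
)

```text
$.increments[0]: bad value
```

```bash
python3 - <<'E'
from h import *
st()
f=grab_frame('side'); x0,y0=215,190
cv2.imwrite('pics/e.png',cv2.resize(f['color'][y0:y0+105,x0:x0+140,::-1],None,fx=5,fy=5,interpolation=cv2.INTER_CUBIC))
E
```

```text
t 12.0 p [ 0.5602 -0.101   0.0675] arm angle 1.1257 r 0.117 heading err -0.03 Frad -0.4 Ftan 0.16 Fz 5.07 g 0.174 35.4
```

View pics/e.png

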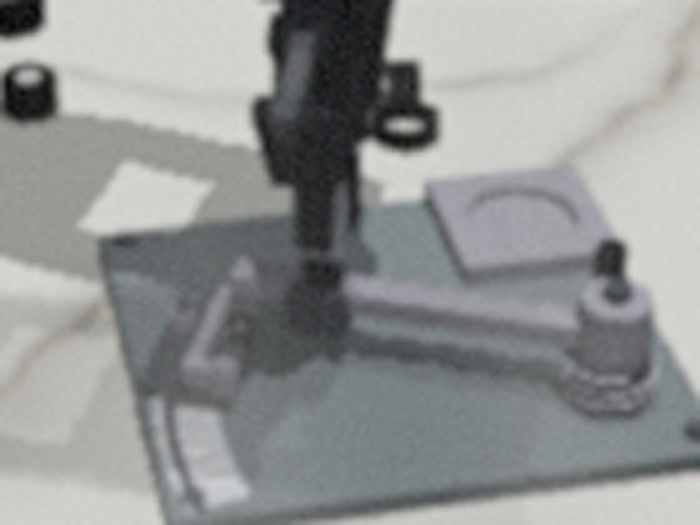

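The arm is held over the catch at (245,265) and the empty seat recess is at about (525,215) in the crop. The jog was refused because the roll was missing, so I'll resend it.

Emit:
jog_arm(
  increments=[
    {"xyz": [0, 0, 0], "roll": 0, "hand": 205},
    {"xyz": [0, 0, 0], "roll": 0, "hand": 195},
    {"xyz": [0, 0, 0], "roll": 0, "hand": 180},
    {"xyz": [0, 0, 0], "roll": 0, "hand": 160},
    {"xyz": [0, 0, 0], "roll": 0, "hand": 145},
    {"xyz": [0, 0, 0], "roll": 0, "hand": 145},
  ],
)

```text
time_s: 12.8
eef_pos: [0.5587, -0.1002, 0.0653]
orientation: [-0.471, -3.106, -0.0]
force: [-0.5, -0.4, 0.8]
grip_width: 0.429
grasp_force: 0.0
```

```bash
python3 -c "
from h import *
st()"
```

```text
t 12.8 p [ 0.5587 -0.1002  0.0653] arm angle 1.1225 r 0.1186 heading err -0.026 Frad 0.38 Ftan 0.52 Fz 0.82 g 0.429 0.0
```

Emit:
jog_arm(
  increments=[
    {"xyz": [0, 0, -0.3], "roll": 0, "hand": 145},
    {"xyz": [0, 0, -0.9], "roll": 0, "hand": 145},
    {"xyz": [0, 0, -1.7], "roll": 0, "hand": 145},
    {"xyz": [0, 0, -2.3], "roll": 0, "hand": 100},
    {"xyz": [0, 0, -2.3], "roll": 0, "hand": 60},
    {"xyz": [0, 0, -2.3], "roll": 0, "hand": 60},
  ],
)

```text
time_s: 13.55
eef_pos: [0.5584, -0.1001, 0.18]
orientation: [-0.471, -3.106, -0.0]
force: [-0.6, -0.3, -0.7]
grip_width: 0.763
grasp_force: 0.0
```

```bash
python3 - <<'E'
from h import *
np.set_printoptions(precision=4,suppress=True)
plan([.402,.207,.16],1.571)
f=grab_frame('side')
for n in('specimen_big','seat','handle'):
    for r in landmark_of(n,f)[:2]: print(n,r['score'],r['location'])
for r in silhouettes('specimen_big',f)[:3]:
    ys,xs=np.nonzero(r['region']);print(r['score'],xs.mean(),ys.mean(),xs.min(),xs.max(),ys.min(),ys.max(),atz(f,(xs.mean(),ys.mean()),.01))
E
```

```text
t 13.55 at [ 0.5584 -0.1001  0.18  ] phi 2.841 F [-0.57 -0.27 -0.7 ] tilt [ 0. -0. -1.] -> xyz [4.808 4.938 0.403] roll 7.274
specimen_big 0.61 [0.4035, 0.2046, 0.0003]
seat 0.95 [0.6537, -0.0148, 0.0191]
handle 0.89 [0.5601, -0.1005, 0.077]
0.45 216.75135135135136 191.15675675675675 209 224 185 197 [0.4006 0.2089 0.01  ]
```

Emit:
jog_arm(
  increments=[
    {"xyz": [0.4, 0.4, 0], "roll": 0.6, "hand": 40},
    {"xyz": [0.9, 0.9, 0], "roll": 1.3, "hand": 40},
    {"xyz": [1.4, 1.4, 0], "roll": 2.1, "hand": 40},
    {"xyz": [1.9, 1.95, 0], "roll": 2.9, "hand": 40},
    {"xyz": [2.4, 2.5, 0], "roll": 3.7, "hand": 40},
    {"xyz": [2.9, 3.0, 0], "roll": 4.5, "hand": 40},
    {"xyz": [3.4, 3.5, 0.1], "roll": 5.3, "hand": 40},
    {"xyz": [3.9, 4.0, 0.2], "roll": 6.1, "hand": 40},
    {"xyz": [4.4, 4.5, 0.4], "roll": 6.8, "hand": 40},
    {"xyz": [4.81, 4.94, 0.8], "roll": 7.27, "hand": 40},
    {"xyz": [4.81, 4.94, 1.2], "roll": 7.27, "hand": 40},
    {"xyz": [4.81, 4.94, 1.2], "roll": 7.27, "hand": 40},
  ],
)

```text
time_s: 15.3
eef_pos: [0.4005, 0.2067, 0.1181]
orientation: [-2.218, -2.222, 0.007]
force: [0.4, 0.2, -0.8]
grip_width: 0.844
grasp_force: 0.0
```

```bash
python3 - <<'E'
from h import *
np.set_printoptions(precision=4,suppress=True)
t=grab_frame('top');s=grab_frame('side')
for n in('seat','handle'):
    for r in landmark_of(n,t)[:1]: print(n,r['score'],r['location'])
for f,fn,(x0,y0,x1,y1) in((s,'a',(205,182,230,200)),(t,'b',(165,273,198,305))):
    g=cv2.cvtColor(cv2.imread(f'pics/{fn}.png'),cv2.COLOR_BGR2GRAY)[y0:y1,x0:x1]
    m=(g<90).astype(np.uint8)
    n,l,st_,c=cv2.connectedComponentsWithStats(m);k=1+np.argmax(st_[1:,4]);cs,_=cv2.findContours((l==k).astype(np.uint8),0,2)
    e=cv2.minEnclosingCircle(cs[0]);b=st_[k]
    c=np.array([x0+b[0]+(b[2]-1)/2,y0+b[1]+(b[3]-1)/2])
    print(fn,c,b,atz(f,c,.01)); 
    if fn=='a': R0=ray(f,c)
    else: print(tri([R0,ray(f,c)]))
plan([.402,.207,.003],1.571)
x0,y0=180,140
a=s['color'][y0:y0+80,x0:x0+80,::-1]
x0,y0=145,240
b=t['color'][130:230,225:325,::-1]
cv2.imwrite('pics/f.png',np.hstack([cv2.resize(a,(400,400),interpolation=2),cv2.resize(b,(400,400),interpolation=2)]))
E
```

```text
seat 0.72 [0.6532, -0.0106, 0.015]
handle 0.7 [0.5585, -0.1016, 0.0777]
a [216.5 191. ] [  5   4  14  11 114] [0.3999 0.2098 0.01  ]
b [181.  288.5] [  7   7  19  18 240] [0.401  0.2056 0.01  ]
(array([0.4007, 0.205 , 0.0126]), [np.float64(0.0002260708667659264), np.float64(0.00022607086676595755)])
t 15.5 at [0.4031 0.207  0.1213] phi 1.571 F [ 0.54  0.44 -0.47] tilt [ 0.001  0.001 -1.   ] -> xyz [-0.001 -0.025  2.366] roll -0.0
```

View pics/f.png

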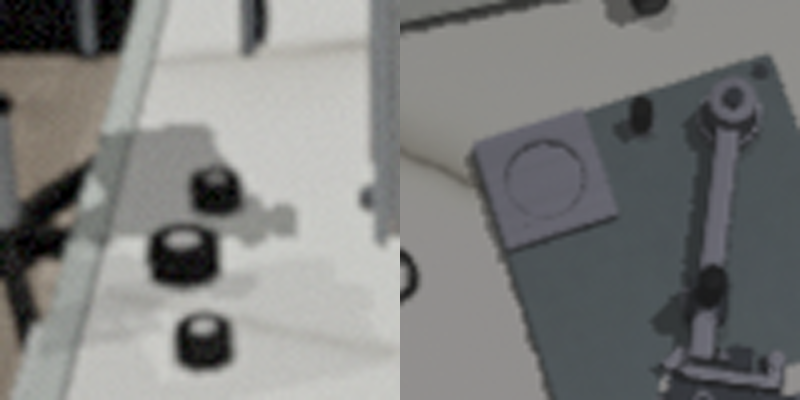

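In the side crop the specimens stand free, with the large one at (183,255). In the top crop the seat recess centre is at (546,181), and the arm hangs cocked with its handle at (711,285). I'll descend on the large specimen.

Emit:
jog_arm(
  increments=[
    {"xyz": [-0.02, -0.04, 0.6], "roll": 0, "hand": 40},
    {"xyz": [-0.02, -0.04, 1.3], "roll": 0, "hand": 40},
    {"xyz": [-0.02, -0.04, 1.9], "roll": 0, "hand": 40},
    {"xyz": [-0.02, -0.04, 2.2], "roll": 0, "hand": 40},
    {"xyz": [-0.02, -0.04, 2.32], "roll": 0, "hand": 60},
    {"xyz": [-0.02, -0.04, 2.32], "roll": 0, "hand": 90},
    {"xyz": [-0.02, -0.04, 2.32], "roll": 0, "hand": 110},
    {"xyz": [-0.02, -0.04, 2.32], "roll": 0, "hand": 160},
    {"xyz": [-0.02, -0.04, 2.32], "roll": 0, "hand": 160},
    {"xyz": [-0.02, -0.04, 2.32], "roll": 0, "hand": 160},
  ],
  newtons=25,
)

```text
time_s: 16.75
eef_pos: [0.4013, 0.2064, 0.0056]
orientation: [2.22, 2.222, 0.003]
force: [-0.8, -0.4, 6.4]
grip_width: 0.458
grasp_force: 25.2
```

```bash
python3 - <<'E'
from h import *
plan([.401,.206,.1],1.571)
t=grab_frame('top')
np.set_printoptions(precision=4,suppress=True)
print('seat',atz(t,(261.1,174.9),.022))
E
```

```text
t 16.75 at [0.4013 0.2064 0.0056] phi 1.572 F [-0.8  -0.42  6.41] tilt [ 0.001  0.002 -1.   ] -> xyz [-0.007 -0.003 -1.888] roll 0.004
seat [ 0.6498 -0.0153  0.022 ]
```

Emit:
jog_arm(
  increments=[
    {"xyz": [0, 0, -0.3], "roll": 0, "hand": 160},
    {"xyz": [0, 0, -0.8], "roll": 0, "hand": 160},
    {"xyz": [0, 0, -1.5], "roll": 0, "hand": 160},
    {"xyz": [0, 0, -2.3], "roll": 0, "hand": 160},
    {"xyz": [0, 0, -2.6], "roll": 0, "hand": 160},
    {"xyz": [0, 0, -2.6], "roll": 0, "hand": 160},
  ],
)

```text
time_s: 17.55
eef_pos: [0.4008, 0.2062, 0.1352]
orientation: [2.22, 2.222, 0.003]
force: [0.6, -0.2, -1.1]
grip_width: 0.456
grasp_force: 25.3
```

```bash
python3 - <<'E'
from h import *
np.set_printoptions(precision=4,suppress=True)
plan([.6525,-.0140,.1],1.571)
print(telemetry.get_state()['grip_width'])
S=[]
for n,(x0,y0,x1,y1) in(('side',(298,220,345,250)),('top',(240,155,285,197))):
    f=grab_frame(n)
    r=landmark_of('seat',f); print(n,[(q['score'],np.array(q['location'])) for q in r[:1]])
    c=cv2.resize(f['color'][y0:y1,x0:x1,::-1],None,fx=8,fy=8,interpolation=2)
    S.append(cv2.resize(c,(400,int(c.shape[0]*400/c.shape[1]))))
    # predicted recess rim for candidate centre
    for cx,cy in((.6525,-.0140),):
        pts=np.array([proj(f,[cx+.024*np.cos(a),cy+.024*np.sin(a),.022]) for a in np.linspace(0,6.28,60)])
        q=((pts-[x0,y0]+.5)*400/(x1-x0)).astype(int)
        for p in q: cv2.circle(S[-1],tuple(p),1,(0,255,0),-1)
h=max(s.shape[0] for s in S)
cv2.imwrite('pics/g.png',np.hstack([cv2.copyMakeBorder(s,0,h-s.shape[0],0,0,0) for s in S]))
E
```

```text
t 17.55 at [0.4008 0.2062 0.1352] phi 1.572 F [ 0.62 -0.17 -1.14] tilt [ 0.001  0.002 -1.   ] -> xyz [-4.41   5.028  0.713] roll 0.004
0.45594548083442576
side [(0.58, array([ 0.6512, -0.014 ,  0.0192]))]
top [(0.83, array([ 0.6551, -0.0119,  0.021 ]))]
```

View pics/g.png

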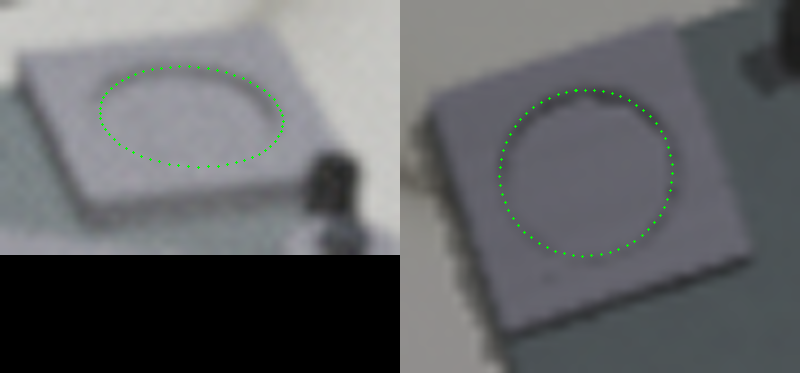

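The predicted recess outline fits both views to about 1 mm. I'll carry the specimen over.

Emit:
jog_arm(
  increments=[
    {"xyz": [-0.4, 0.1, 0], "roll": 0, "hand": 160},
    {"xyz": [-1.0, 0.5, 0], "roll": 0, "hand": 160},
    {"xyz": [-1.6, 1.1, 0], "roll": 0, "hand": 160},
    {"xyz": [-2.2, 1.8, 0], "roll": 0, "hand": 160},
    {"xyz": [-2.8, 2.6, 0], "roll": 0, "hand": 160},
    {"xyz": [-3.4, 3.4, 0], "roll": 0, "hand": 160},
    {"xyz": [-3.9, 4.1, 0], "roll": 0, "hand": 160},
    {"xyz": [-4.3, 4.7, 0.3], "roll": 0, "hand": 160},
    {"xyz": [-4.41, 5.03, 0.8], "roll": 0, "hand": 160},
    {"xyz": [-4.41, 5.03, 1.4], "roll": 0, "hand": 160},
    {"xyz": [-4.41, 5.03, 1.7], "roll": 0, "hand": 160},
    {"xyz": [-4.41, 5.03, 1.7], "roll": 0, "hand": 160},
  ],
)

```text
time_s: 19.25
eef_pos: [0.6502, -0.0139, 0.0467]
orientation: [-2.218, -2.22, 0.005]
force: [0.3, 1.0, 0.6]
grip_width: 0.455
grasp_force: 25.4
```

```bash
python3 - <<'E'
from h import *
f=grab_frame('side')
plan([.6525,-.0140,.0225],1.571)
x0,y0=280,180
im=cv2.resize(f['color'][y0:y0+80,x0:x0+80,::-1],None,fx=7,fy=7,interpolation=2)
for zz,rr,col in((.022,.024,(0,255,0)),(.045,.02,(0,0,255)),(.065,.02,(0,0,255))):
    for a in np.linspace(0,6.28,60):
        q=((proj(f,[.6525+rr*np.cos(a),-.014+rr*np.sin(a),zz])-[x0,y0]+.5)*7).astype(int);cv2.circle(im,tuple(q),1,col,-1)
cv2.imwrite('pics/i.png',im)
E
```

```text
t 19.3 at [ 0.6514 -0.014   0.0486] phi 1.572 F [ 0.03  0.43 -0.43] tilt [ 0.    -0.002 -1.   ] -> xyz [0.001 0.022 0.522] roll 0.005
```

View pics/i.png

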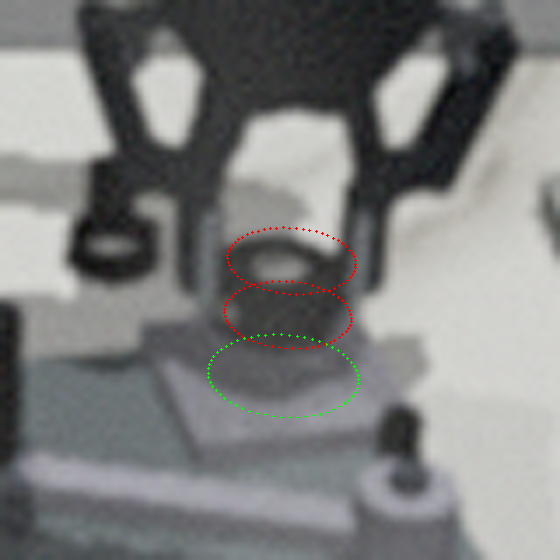

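The held specimen is at about (281,300) in the crop, centred over the recess within 1–2 mm; the arm was still settling. I'll lower it gently.

Emit:
jog_arm(
  increments=[
    {"xyz": [0, 0, 0.15], "roll": 0, "hand": 160},
    {"xyz": [0, 0, 0.3], "roll": 0, "hand": 160},
    {"xyz": [0, 0, 0.4], "roll": 0, "hand": 160},
    {"xyz": [0, 0, 0.48], "roll": 0, "hand": 160},
    {"xyz": [0, 0, 0.48], "roll": 0, "hand": 160},
  ],
)

```text
time_s: 19.92
eef_pos: [0.6517, -0.0142, 0.0249]
orientation: [-2.22, -2.222, 0.001]
force: [-0.1, 0.3, -0.1]
grip_width: 0.458
grasp_force: 25.4
```

```bash
python3 - <<'E'
from h import *
plan([.6525,-.0140,.0226],1.571)
E
```

```text
t 19.925 at [ 0.6517 -0.0142  0.0249] phi 1.572 F [-0.07  0.27 -0.14] tilt [ 0.    -0.001 -1.   ] -> xyz [0.005 0.016 0.045] roll 0.004
```

Emit:
jog_arm(
  increments=[
    {"xyz": [0, 0.01, 0.02], "roll": 0, "hand": 160},
    {"xyz": [0, 0.01, 0.04], "roll": 0, "hand": 160},
    {"xyz": [0, 0.01, 0.04], "roll": 0, "hand": 160},
  ],
)

```text
time_s: 20.3
eef_pos: [0.6525, -0.0143, 0.0234]
orientation: [2.22, 2.222, -0.0]
force: [0.2, -0.0, 0.4]
grip_width: 0.456
grasp_force: 25.4
```

```bash
python3 - <<'E'
from h import *
plan([.6525,-.0140,.0226],1.571)
E
```

```text
t 20.3 at [ 0.6525 -0.0143  0.0234] phi 1.572 F [ 0.25 -0.01  0.42] tilt [-0.  0. -1.] -> xyz [ 0.005 -0.001  0.015] roll 0.004
```

Emit:
jog_arm(
  increments=[
    {"xyz": [0, 0, 0.01], "roll": 0, "hand": 135},
    {"xyz": [0, 0, 0.01], "roll": 0, "hand": 120},
    {"xyz": [0, 0, 0.01], "roll": 0, "hand": 100},
    {"xyz": [0, 0, 0.01], "roll": 0, "hand": 80},
    {"xyz": [0, 0, 0.01], "roll": 0, "hand": 80},
    {"xyz": [0, 0, -0.3], "roll": 0, "hand": 80},
    {"xyz": [0, 0, -0.8], "roll": 0, "hand": 80},
    {"xyz": [0, 0, -1.5], "roll": 0, "hand": 80},
    {"xyz": [0, 0, -2.4], "roll": 0, "hand": 80},
    {"xyz": [0, 0, -2.8], "roll": 0, "hand": 80},
    {"xyz": [0, 0, -2.8], "roll": 0, "hand": 80},
  ],
)

```text
time_s: 21.68
eef_pos: [0.6537, -0.0144, 0.1658]
orientation: [2.218, 2.22, 0.004]
force: [-0.1, -0.5, -1.6]
grip_width: 0.687
grasp_force: 0.0
```

Emit:
jog_arm(
  increments=[
    {"xyz": [0, -0.5, 0], "roll": 0, "hand": 80},
    {"xyz": [0, -1.2, 0], "roll": 0, "hand": 80},
    {"xyz": [0, -2, 0], "roll": 0, "hand": 80},
    {"xyz": [0, -2.7, 0], "roll": 0, "hand": 80},
    {"xyz": [0, -3.2, 0], "roll": 0, "hand": 80},
    {"xyz": [0, -3.4, 0], "roll": 0, "hand": 80},
    {"xyz": [0, -3.4, 0], "roll": 0, "hand": 80},
  ],
)

```text
time_s: 22.55
eef_pos: [0.4819, -0.0143, 0.1622]
orientation: [-2.22, -2.221, 0.001]
force: [0.6, -0.2, 0.2]
grip_width: 0.69
grasp_force: 0.0
```

```bash
python3 - <<'E'
from h import *
np.set_printoptions(precision=4,suppress=True)
plan([.6525,-.0140,.0226],1.571)
S=[]
for n,(x0,y0) in(('side',(270,180)),('top',(225,140))):
    f=grab_frame(n)
    for k in('specimen_big','handle'): print(n,k,[(q['score'],np.array(q['location'])) for q in landmark_of(k,f)[:2]])
    im=cv2.resize(f['color'][y0:y0+80,x0:x0+80,::-1],None,fx=5,fy=5,interpolation=2)
    for zz,rr,col in((.022,.024,(0,255,0)),(.037,.02,(0,0,255))):
        for a in np.linspace(0,6.28,60):
            q=((proj(f,[.6525+rr*np.cos(a),-.014+rr*np.sin(a),zz])-[x0,y0]+.5)*5).astype(int);cv2.circle(im,tuple(q),0,col,-1)
    S.append(im)
cv2.imwrite('pics/j.png',np.hstack(S))
E
```

```text
t 22.55 at [ 0.4819 -0.0143  0.1622] phi 1.572 F [ 0.59 -0.23  0.17] tilt [ 0.    -0.001 -1.   ] -> xyz [0.003 3.415 2.788] roll 0.003
side specimen_big [(0.56, array([ 0.6533, -0.0161,  0.0202]))]
side handle [(0.94, array([ 0.5594, -0.1009,  0.0761]))]
top specimen_big [(0.72, array([ 0.6547, -0.0165,  0.0152]))]
top handle []
```

View pics/j.png

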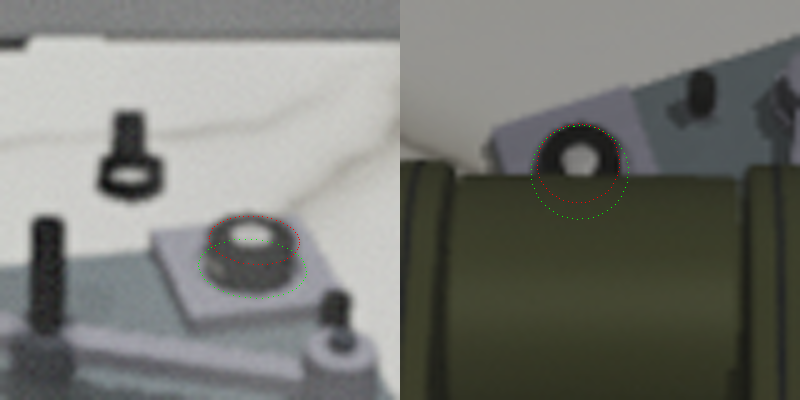

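The specimen sits flat in the recess, on the predicted outline in both views at (253,255) and (580,160). The handle is still at its cocked position, so I'm handing in.

```bash
python3 -c "
from workcell import close_job
print(close_job())"
```

```text
the job is handed in; nothing more can be done
None
```

The job is handed in at about 22.6 s with no verdict returned: the arm hangs on the catch at about 1.126 rad, released with no load on the gripper, and the largest specimen sits flat in the seat within about 2 mm of centre, judging by the last pictures.

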